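# Run the loose wing nut of a gluing jig home with the fingertips

### The arm

A 6-joint arm with a two-finger parallel gripper is mounted at the origin on a cart in front of the work surface, level with it; the furniture and walls round the work are solid. World frame = base frame: x ahead of the robot, y to its left, z up, the work surface at z = 0. Lengths are in m, angles in degrees, forces in N, time in s.
With the tool pointing down it reaches from about 0.35 to 0.875 m from the base axis. Payload 4.2 kg.
Tool frame: the origin (TCP) lies where the fingers leave the gripper's body, on its centre line; the fingertips stand 70 mm ahead of it and the grasp point (between the pads) lies 51 mm ahead of it; z points along the fingers, y is the direction in which the jaws open and shut (so a half turn about z gives the same grasp; the last joint's range is limited). The gripper opens to 87 mm and grips with 3 to 60 N. Pads are 19 mm wide; open, the fingers measure 117 mm over their backs; the gripper's body (75 mm by 190 mm) begins 51 mm behind the grasp point.
Start: joints at [-60.756, 22.042, 0.453, 0, -68.411, -14.817], TCP at [0.156, -0.605, 0.292] pointing down, gripper open.
Joint ranges: [-179.83, 179.83], [-69.29, 118.12], [-61.27, 80.66], [-181.25, 117.63], [-171.15, -9.14], [-177.46, 177.46]. Speed limits (degrees/s): [159.86, 159.86, 180, 180, 180, 180].

### API

Orientations are given as a 3x3 rotation matrix whose columns are the frame's x, y, z axes.
In Python, from station import sense, cams, job gives the robot as it stands. The module is installed in compiled form; this text tells all that it offers.
- The arm moves only by the shell command python3 -m handwheel 'ROWS'. ROWS is JSON, a list of rows, each a list of 5 numbers: the shift along the tool's x, y, z in cm, then the turn about the tool's z in degrees, then the opening, from 0 (shut) to 1 (fully open). A call has 1 to 10 rows; each row shifts and turns the commanded pose from where the row before left it, along the tool's axes as they then stand; what a row does not reach is not made up. A row lasts 1/8 s, in which the tool goes at most 62.5 mm and 10.7 degrees, less where a joint would pass 70% of its speed; a pose out of reach is approached as far as the arm can. A call with a gripper value outside its range is refused whole. The fingers move at their own pace and stop on an object; the grip force is fixed at half the most. Time passes only in rows, so rows that do not move let the fingers close. It gives the time, the measured TCP pose, the force and the opening at its end, in the units of the state.
- sense(): the state, without advancing time (a new reading comes with each control period).
- cams.capture(name): name is "side" or "top"; returns the picture (400x640x3 uint8, red, green, blue); there is no depth.
- cams.camera_params(name): a dict with "fx", "fy", "cx", "cy" (pixels), "origin" and "rotation" of the camera in the world. Camera axes: x right, y down, z forward; pixel columns grow to the right and rows downward; lengths in m; the calibration is good to about 2 mm. A picture is of the moment at which its call begins. camera_params takes no time and is no camera call.
- job.finish_job(): hands the job in, once; it reports no verdict.
The state is a dict: "time_s": time; "joints": joint angles; "joint_velocities": joint speeds; "effort": joint torques, N m; "tcp_pos": TCP position; "ee_rot": TCP orientation; "wrist_force": force on the tool from outside, world axes, zero at the start; "moment": the same for the moment, N m; "gripper_width": opening from 0.0 (shut) to 1.0 (fully open).
Only numpy, scipy, OpenCV 4.12 (cv2) and the standard library are available. Lean on these libraries where they do the work, as an engineer would, in place of code of your own. Each camera call takes 0.05 s, during which the arm holds its last target. There are 200 camera calls.

### The job

Two mended lamp lenses sit in the gluing jigs on the bench, but the wing nut of one jig still stands several millimetres clear of its strap. Without gripping it, push its wings round clockwise with the fingertips, stroke by stroke, until the nut is fully home on its washer, then take the hand away. Leave the other jig's nut tight, and do not disturb the spark plug and the bulb lying by the jigs.

Things in the scene. Friction and masses are not known exactly. Their poses are not given: they have to be found in the camera images.
- jig_1: one of two alike gluing jigs, fixed; either may stand left or right. Origin on the table under the axis of its upright stud, z up, local +x from the stud over the lens to a steel upright (x 95-105 mm). Plywood base 170 x 140 x 15 mm (x -50 to 120, y -70 to 70); lens top at 56 mm; on it a flat strap (x -18 to 94, 26 mm wide, top at 64 mm) with the stud and wing nut through it.
- bridge_1 (a point): mid-underside of the steel arm of jig_1, 100 mm above the table: 20 mm wide, 6 mm thick, from the upright to the stud's upper end, which it holds in a 24 mm eye. A finger from above can move round the stud on every side but the arm's (local +x); the wings pass under it.
- nut_1 (a joint): turning angle (rad) of the wing nut of jig_1: 0 home on its washer (solid stop), negative when backed off, growing clockwise seen from above; 4 mm down per turn. At 0 the wings lie along the jig's local x; at q they are turned clockwise by q from there. Turns easily (0.03 N m, 1 N at the wing) and stays where left.
- wings_1 (a point): centre of the wing nut of jig_1, on its axis half-way up the wings (80.5 mm above the table when home). Two opposite flat upright wings, 84 mm over the tips, 6 mm thick, outer 20 mm rounded (radius 10 mm), 20 mm high there and 12 mm near the hub; hub 18 mm high, 19-28 mm across, underside 14 mm below this point.
- jig_2: one of two alike gluing jigs, fixed; either may stand left or right. Origin on the table under the axis of its upright stud, z up, local +x from the stud over the lens to a steel upright (x 95-105 mm). Plywood base 170 x 140 x 15 mm (x -50 to 120, y -70 to 70); lens top at 56 mm; on it a flat strap (x -18 to 94, 26 mm wide, top at 64 mm) with the stud and wing nut through it.
- bridge_2 (a point): mid-underside of the steel arm of jig_2, 100 mm above the table: 20 mm wide, 6 mm thick, from the upright to the stud's upper end, which it holds in a 24 mm eye. A finger from above can move round the stud on every side but the arm's (local +x); the wings pass under it.
- nut_2 (a joint): turning angle (rad) of the wing nut of jig_2: 0 home on its washer (solid stop), negative when backed off, growing clockwise seen from above; 4 mm down per turn. At 0 the wings lie along the jig's local x; at q they are turned clockwise by q from there. Already home and stiffer (0.15 N m).
- wings_2 (a point): centre of the wing nut of jig_2, on its axis half-way up the wings (80.5 mm above the table when home). Two opposite flat upright wings, 84 mm over the tips, 6 mm thick, outer 20 mm rounded (radius 10 mm), 20 mm high there and 12 mm near the hub; hub 18 mm high, 19-28 mm across, underside 14 mm below this point.
- spark_plug_1: loose spark plug, 79 x 23 x 20 mm, lying near the jigs; origin at its underside; to be left alone
- bulb_red: loose red bulb, 56 x 32 x 28 mm, lying near the jigs; origin at its underside; to be left alone

How it is judged:
By the outcome, as a careful person would: the job done as asked, in the order asked, and still so for the second after the job is handed in, with the robot touching nothing.
It also fails if it takes over 53 s, if anything falls off the work surface, if the arm or the gripper's body presses on something with over 40 N, if the wrist force passes 120 N, or if a joint passes its speed limit or range.

## Working session

There is one attempt and no reset: what is moved stays moved. The work goes in short steps, Python scripts to look and compute and a shell command to move; the robot and the scene stay as the last step left them, time stands still between calls to the robot, and variables do not carry over. Pictures are saved under pics/ and viewed, about 8 in all and at most 12, crops included, and the job is handed in when it is done.

```bash
mkdir -p pics; python3 - <<'E'
from station import sense,cams
import cv2
for n in("top","side"):
    cv2.imwrite(f"pics/{n}0.png",cams.capture(n)[:,:,::-1]); p=cams.camera_params(n);print(n,p)
s=sense();print(s)
E
```

```text
top {'fx': 423.4667089464796, 'fy': 423.4667089464796, 'cx': 324.27952015166125, 'cy': 205.36682635584268, 'origin': array([0.40792142, 0.06787033, 0.92213585]), 'rotation': array([[ 0.02423442, -0.99246524,  0.12010597],
       [-0.99942804, -0.02688663, -0.02051094],
       [ 0.02358564, -0.1195402 , -0.99254917]])}
side {'fx': 426.65379691989097, 'fy': 426.65379691989097, 'cx': 328.3640595068667, 'cy': 207.20158579004953, 'origin': array([0.32659106, 0.73116748, 0.63289492]), 'rotation': array([[-0.97205869, -0.15855407,  0.17309684],
       [-0.23383129,  0.58929315, -0.77334114],
       [ 0.02061161, -0.79220843, -0.60990243]])}
{'time_s': 0.1, 'joints': array([-6.07555465e+01,  2.20860558e+01,  3.86608938e-01, -2.38285166e-02,
       -6.84098156e+01, -1.48179442e+01]), 'joint_velocities': array([ 0.08048299, -0.2053999 ,  0.29774858,  0.13121432, -0.1125293 ,
        0.07234695]), 'effort': array([ 6.18031663e-04, -3.91691065e+01,  1.87934375e+01,  4.23186556e+00,
        1.34060482e-02, -7.29618682e-05]), 'tcp_pos': array([ 0.15564321, -0.60489585,  0.29126903]), 'ee_rot': array([[-9.68506167e-01, -2.48988857e-01, -5.94200948e-04],
       [-2.48989539e-01,  9.68504402e-01,  1.85282542e-03],
       [ 1.14153352e-04,  1.94242266e-03, -9.99998107e-01]]), 'wrist_force': array([ 0.21490593,  0.56927686, -0.66853123]), 'moment': array([0.04681488, 0.00625106, 0.03134507]), 'gripper_width': 1.0002869904762155}
```

View pics/top0.png

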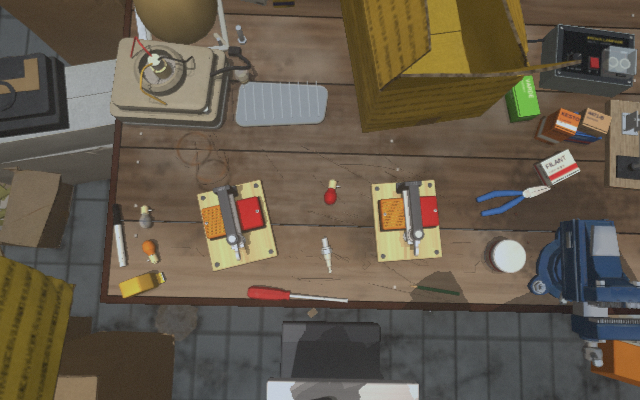

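View pics/side0.png

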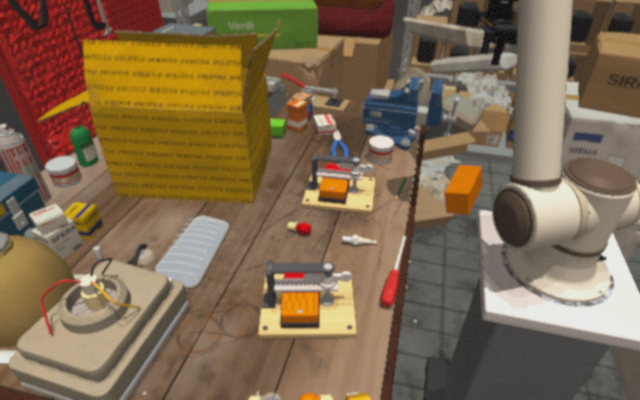

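The top view shows the left jig at about (237,225) and the right one at (407,220), with the studs at their near end. The bulb is at (331,193) and the plug at (327,255). I'll enlarge both jigs.

```bash
python3 - <<'E'
import cv2,numpy as np
t=cv2.imread("pics/top0.png");s=cv2.imread("pics/side0.png")
c=[t[170:275,185:325-40+0],t[170:275,355:455],s[250:345,250:365],s[145:220,295:385]]
r=[cv2.resize(x,(400,300),interpolation=cv2.INTER_CUBIC) for x in (t[175:274-0,190:322],t[170:269,350:482],s[255:345,250:370],s[145:220,290:390])]
cv2.imwrite("pics/z0.png",np.vstack([np.hstack(r[:2]),np.hstack(r[2:])]))
E
```

```text
(no output)
```

View pics/z0.png

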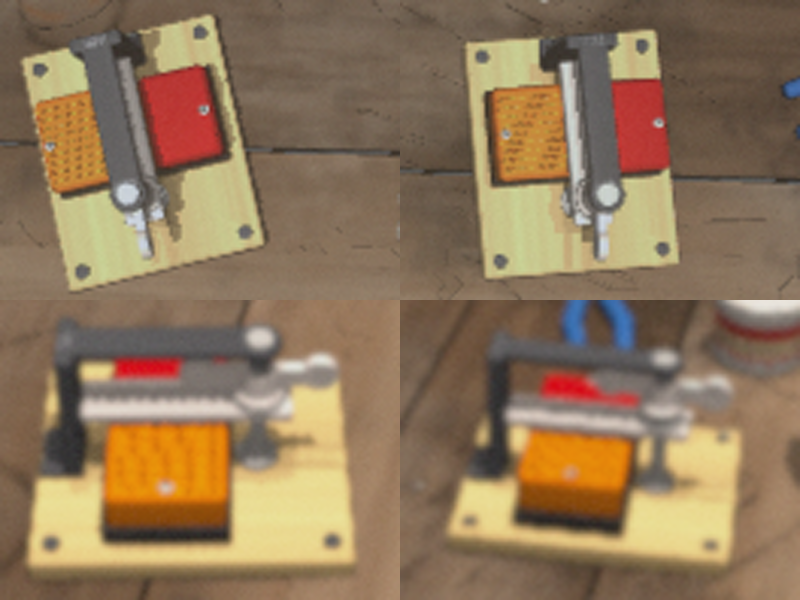

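```bash
cat > h.py <<'E'
import numpy as np,cv2
from station import cams
P={n:cams.camera_params(n) for n in("top","side")}
def proj(n,X):
    p=P[n];c=(np.atleast_2d(X)-p["origin"])@p["rotation"];return np.c_[p["fx"]*c[:,0]/c[:,2]+p["cx"],p["fy"]*c[:,1]/c[:,2]+p["cy"]]
def back(n,uv,z):
    p=P[n];uv=np.atleast_2d(uv);d=np.c_[(uv[:,0]-p["cx"])/p["fx"],(uv[:,1]-p["cy"])/p["fy"],np.ones(len(uv))]@p["rotation"].T
    return p["origin"]+d*((z-p["origin"][2])/d[:,2])[:,None]
def fit(loc,w):
    a,b=loc.mean(0),w.mean(0);l,m=loc-a,w-b
    th=np.arctan2((l[:,0]*m[:,1]-l[:,1]*m[:,0]).sum(),(l*m).sum())
    R=np.array([[np.cos(th),-np.sin(th)],[np.sin(th),np.cos(th)]]);t=b-R@a
    return t,th,np.abs(loc@R.T+t-w).max()
def tow(J,X):
    t,th=J;X=np.atleast_2d(X);c,s=np.cos(th),np.sin(th);return np.c_[t[0]+c*X[:,0]-s*X[:,1],t[1]+s*X[:,0]+c*X[:,1],X[:,2]]
def wing(q):
    d=np.array([np.cos(-q),np.sin(-q)]);z=.0805-q/(2*np.pi)*.004
    return [np.r_[s*r*d,z+dz] for s in(1,-1) for r,dz in((.042,0),(.032,.01),(.012,.004),(.012,-.008),(.032,-.01),(.042,0))]
E
cat > loc.py <<'E'
from h import *
L=np.array([[.12,.07],[.12,-.07],[-.05,-.07],[-.05,.07]])
C={"L":np.array([[22,60],[213,15],[265,242],[70,291]])/3.03+[190,175],"R":np.array([[66,43],[255,30],[279,263],[87,278]])/3.03+[350,170]}
J={}
for k in C:
    t,th,e=fit(L,back("top",C[k],.015)[:,:2]);J[k]=(t,th);print(k,t,np.degrees(th),e)
for n,uv in(("bulb",(331,193)),("plug",(327,255))):print(n,back("top",uv,.01))
import pickle;pickle.dump(J,open("J.pkl","wb"))
K=6;rows=[]
for k in J:
  row=[]
  for n in("top","side"):
    im=cv2.imread(f"pics/{n}0.png");c=proj(n,tow(J[k],[0,0,.08]))[0].astype(int)
    o=c-[33,25];cr=im[o[1]:o[1]+50,o[0]:o[0]+66];cr=cv2.resize(cr,None,fx=K,fy=K,interpolation=cv2.INTER_CUBIC)
    def dr(X,col):
        cv2.polylines(cr,[np.int32((proj(n,tow(J[k],X))-o+.5)*K)],False,col,1)
    dr(np.array(wing(0)),(0,255,0));dr(np.array(wing(-3*np.pi)),(255,0,255))
    dr(np.array([[-.018,-.013,.064],[-.018,.013,.064],[.05,.013,.064]]),(255,255,0))
    dr(np.array([[.1,.01,.106],[0,.01,.106],[0,-.01,.106],[.1,-.01,.106]]),(0,255,255))
    row.append(cr)
  rows.append(np.hstack(row))
cv2.imwrite("pics/ov.png",np.vstack(rows))
E
python3 loc.py
```

```text
L [0.43716772 0.22524743] 15.11788314868086 0.002036329979168361
R [ 0.45534952 -0.13306379] 5.613242989755427 0.0018572084589927595
bulb [[0.5458228  0.03503879 0.01      ]]
plug [[0.41149053 0.0406054  0.01      ]]
```

View pics/ov.png

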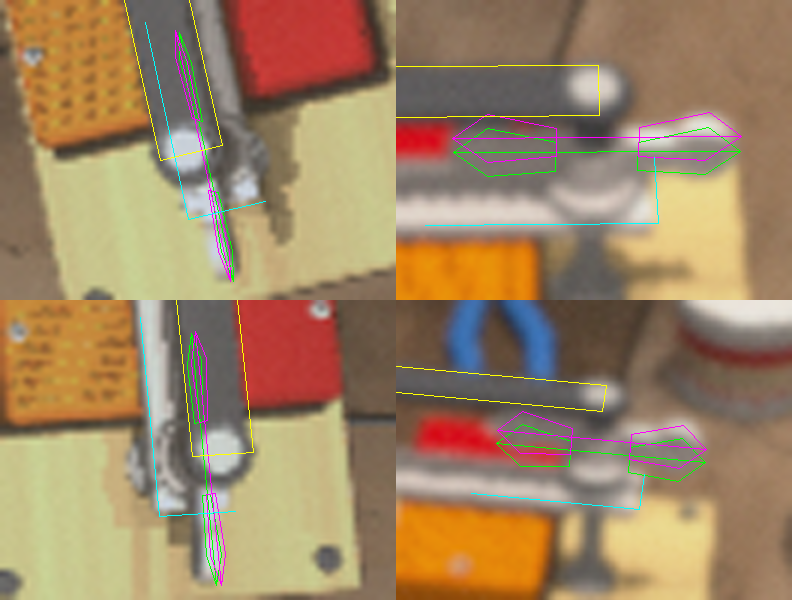

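The wing of the left nut lies parallel to its jig's x axis. The right nut's wing seems turned about 9° clockwise from its x axis, which would make the right nut the loose one. I'll check this from a cleaner close-up.

```bash
python3 - <<'E'
from h import *
import pickle
J=pickle.load(open("J.pkl","rb"));rows=[]
A={n:np.mean([cams.capture(n)[:,:,::-1].astype(float) for _ in range(2)],0) for n in P}
for n in("side","top"):
  row=[]
  for k in"LR":
    d=np.linalg.norm(tow(J[k],[0,0,.08])[0]-P[n]["origin"]);S=.030*800/d/1000*426/427
    c=proj(n,tow(J[k],[-.015,0,.08]))[0]
    K=400/(P[n]["fx"]*.11/d)  # 110 mm across
    M=np.array([[K,0,200-K*c[0]],[0,K,150-K*c[1]]])
    im=cv2.warpAffine(A[n],M,(400,300),flags=cv2.INTER_CUBIC).clip(0,255).astype(np.uint8)
    f=lambda X:np.int32(proj(n,tow(J[k],X))@M[:,:2].T+M[:,2])
    for z,col in((.0805,(0,255,0)),(.0865,(255,0,255))):
      for q in f([[-.042,0,z],[0,0,z-.014]]): cv2.circle(im,tuple(map(int,q)),3,col,-1)
    for q in f([[0,0,.064],[0,0,.106],[-.018,0,.064]]): cv2.circle(im,tuple(map(int,q)),3,(255,255,0),-1)
    row.append(im)
  rows.append(np.hstack(row))
cv2.imwrite("pics/z1.png",np.vstack(rows))
E
```

```text
(no output)
```

View pics/z1.png

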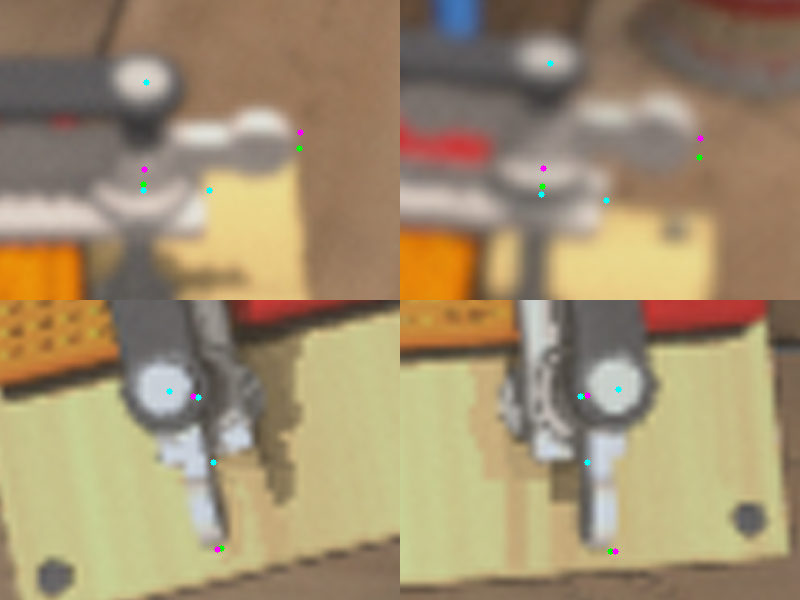

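The right nut is the loose one. Its hub stands clear of the strap by about 6 mm, and its wings are at roughly +4° mod 180, so q is about -536°. The left hub sits down on its strap.

Plan:
- Shut the fingers and circle the stud at R = 36 mm with tool y pointing outward.
- Stroke clockwise from c ≈ 140° to 315°, lift, go back and repeat.

```bash
cat > go.py <<'E'
import sys
from h import *
from station import sense
S=np.array([.4558,-.1318]);A=5.6;R=.036
def st():
    s=sense();y=s["ee_rot"][:2,1];r=s["tcp_pos"][:2]-S
    c=lambda v:(A-np.degrees(np.arctan2(v[1],v[0])))%360
    print("t",round(s["time_s"],2),"z",s["tcp_pos"][2].round(4),"yaw c",c(y).round(1),"pos c",c(r).round(1),"r mm",(1e3*np.hypot(*r)).round(1),"F",s["wrist_force"].round(1),"Mz",s["moment"][2].round(2),"j6",s["joints"][5].round(0))
    return s
if __name__=="__main__":
    s=st()
    if len(sys.argv)>1:
        a=np.radians(A-float(sys.argv[1]));T=np.r_[S+R*np.array([np.cos(a),np.sin(a)]),float(sys.argv[2])]
        print("tool shift cm",(100*s["ee_rot"].T@(T-s["tcp_pos"])).round(2))
E
python3 go.py 140 .292
```

```text
t 0.3 z 0.2919 yaw c 261.2 pos c 128.0 r mm 560.4 F [-0.1  1.3 -0.7] Mz 0.01 j6 -15.0
tool shift cm [-3.778e+01  3.650e+01  1.000e-02]
```

```bash
python3 -m handwheel '[[-3.8,3.65,0,0,0],[-3.8,3.65,0,0,0],[-3.8,3.65,0,0,0],[-3.8,3.65,0,0,0],[-3.8,3.65,0,0,0],[-3.8,3.65,0,0,0],[-3.8,3.65,0,0,0],[-3.8,3.65,0,0,0],[-3.8,3.65,0,0,0],[-3.6,3.65,0,0,0]]'; python3 -m handwheel '[[0,0,0,-10,0],[0,0,0,-10,0],[0,0,0,-10,0],[0,0,0,-10,0],[0,0,0,-10,0],[0,0,0,-10,0],[0,0,0,-10,0],[0,0,0,-10,0],[0,0,0,-10,0],[0,0,0,-10,0]]';python3 -m handwheel '[[0,0,0,-10,0],[0,0,0,-10,0],[0,0,0,-1,0],[0,0,0,0,0]]'; python3 go.py 140 .145
```

```text
time_s: 1.55
tcp_pos: [0.4316, -0.1559, 0.2926]
ee_rot: [[-0.968, -0.249, 0.001], [-0.249, 0.968, -0.0], [-0.001, -0.0, -1.0]]
wrist_force: [0.7, -0.9, 0.5]
gripper_width: 0.021
time_s: 2.8
tcp_pos: [0.4308, -0.1576, 0.2923]
ee_rot: [[0.419, -0.908, 0.0], [-0.908, -0.419, 0.0], [0.0, -0.0, -1.0]]
wrist_force: [-0.4, 1.3, -0.4]
gripper_width: 0.005
time_s: 3.3
tcp_pos: [0.4308, -0.1576, 0.2923]
ee_rot: [[0.711, -0.703, 0.0], [-0.703, -0.711, 0.0], [0.0, -0.0, -1.0]]
wrist_force: [-0.0, -0.3, -0.1]
gripper_width: 0.007
t 3.3 z 0.2923 yaw c 140.3 pos c 139.7 r mm 35.9 F [-0.  -0.3 -0.1] Mz -0.03 j6 45.0
tool shift cm [-2.000e-02  1.000e-02  1.473e+01]
```

```bash
python3 -m handwheel '[[0,0,4.5,0,0],[0,0,4.5,0,0],[0,0,2,0,0],[0,0,1,0,0],[0,0,1,0,0],[0,0,1,0,0],[0,0,0.7,0,0],[0,0,0,0,0]]'; python3 go.py 140 .145
python3 - <<'E'
from h import *
a=cams.capture("side")[110:230,260:420,::-1];b=cams.capture("top")[150:270,340:500,::-1]
cv2.imwrite("pics/d.png",np.vstack([cv2.resize(x,(400,300),interpolation=cv2.INTER_CUBIC) for x in(a,b)]))
E
```

```text
time_s: 4.3
tcp_pos: [0.4307, -0.1576, 0.145]
ee_rot: [[0.712, -0.702, -0.001], [-0.702, -0.712, -0.0], [-0.0, 0.001, -1.0]]
wrist_force: [0.5, 0.4, 0.0]
gripper_width: 0.001
t 4.3 z 0.145 yaw c 140.2 pos c 139.8 r mm 36.0 F [0.5 0.4 0. ] Mz -0.01 j6 45.0
tool shift cm [-0.01  0.   -0.  ]
```

View pics/d.png

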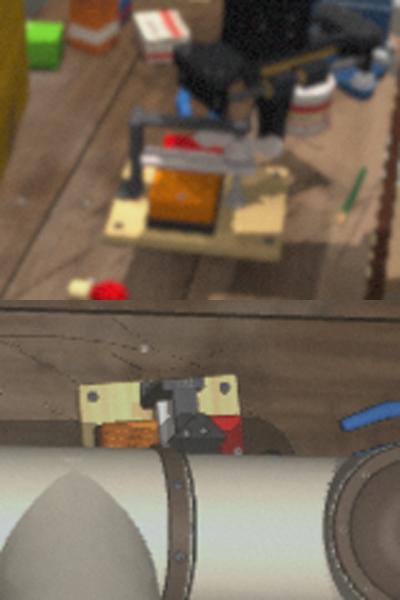

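The side view shows the finger down behind the robot-side wing at about (265,120), clear of the arm. The top view is blocked by the forearm. First stroke, c 140→290.

```bash
python3 -m handwheel '[[-0.625,-0.055,0,10,0],[-0.625,-0.055,0,10,0],[-0.625,-0.055,0,10,0],[-0.625,-0.055,0,10,0],[-0.625,-0.055,0,10,0],[-0.625,-0.055,0,10,0],[-0.625,-0.055,0,10,0],[-0.625,-0.055,0,10,0]]'; python3 go.py; python3 -m handwheel '[[-0.625,-0.055,0,10,0],[-0.625,-0.055,0,10,0],[-0.625,-0.055,0,10,0],[-0.625,-0.055,0,10,0],[-0.625,-0.055,0,10,0],[-0.625,-0.055,0,10,0],[-0.625,-0.055,0,10,0],[0,0,0,0,0]]'; python3 go.py 290 .145
python3 - <<'E'
from h import *
a=cams.capture("side")[110:230,260:420,::-1];b=cams.capture("top")[150:270,340:500,::-1]
cv2.imwrite("pics/e.png",np.vstack([cv2.resize(x,(400,300),interpolation=cv2.INTER_CUBIC) for x in(a,b)]))
E
```

```text
time_s: 5.4
tcp_pos: [0.4263, -0.1115, 0.1456]
ee_rot: [[-0.572, -0.82, -0.0], [-0.82, 0.572, -0.0], [0.0, 0.0, -1.0]]
wrist_force: [-1.1, -1.2, -0.8]
gripper_width: 0.009
t 5.4 z 0.1456 yaw c 220.5 pos c 220.2 r mm 35.8 F [-1.1 -1.2 -0.8] Mz -0.02 j6 -42.0
time_s: 6.4
tcp_pos: [0.4656, -0.0971, 0.1455]
ee_rot: [[-0.968, 0.25, 0.001], [0.25, 0.968, 0.0], [-0.001, 0.0, -1.0]]
wrist_force: [-0.5, 0.3, -0.1]
gripper_width: 0.008
t 6.4 z 0.1455 yaw c 290.1 pos c 291.3 r mm 36.0 F [-0.5  0.3 -0.1] Mz 0.02 j6 -112.0
tool shift cm [ 0.08 -0.    0.05]
```

View pics/e.png

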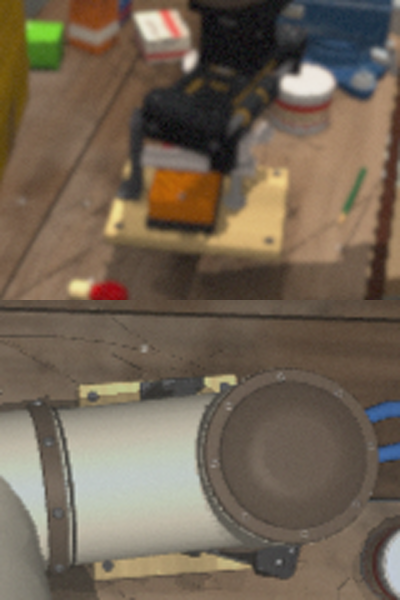

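```bash
python3 -m handwheel '[[0.08,0,-2,0,0],[0,0,-2,0,0],[0.625,-0.055,0,-10,0],[0.625,-0.055,0,-10,0],[0.625,-0.055,0,-10,0],[0.625,-0.055,0,-10,0],[0.625,-0.055,0,-10,0],[0.625,-0.055,0,-10,0],[0.625,-0.055,0,-10,0],[0.625,-0.055,0,-10,0]]'; python3 -m handwheel '[[0.625,-0.055,0,-10,0],[0.625,-0.055,0,-10,0],[0.625,-0.055,0,-10,0],[0.625,-0.055,0,-10,0],[0.625,-0.055,0,-10,0],[0.625,-0.055,0,-10,0],[0.625,-0.055,0,-10,0],[0.625,-0.055,0,-10,0],[0.625,-0.055,0,-10,0],[0.625,-0.055,0,-10,0]]'; python3 -m handwheel '[[0.625,-0.055,0,-10,0],[0.625,-0.055,0,-10,0],[0,0,0,0,0]]';python3 go.py 90 .145
```

```text
time_s: 7.75
tcp_pos: [0.4223, -0.117, 0.1855]
ee_rot: [[-0.408, -0.913, 0.001], [-0.913, 0.408, 0.0], [-0.0, -0.001, -1.0]]
wrist_force: [0.5, 0.7, 0.6]
gripper_width: 0.005
time_s: 9.0
tcp_pos: [0.4464, -0.1668, 0.1855]
ee_rot: [[0.97, -0.244, 0.001], [-0.244, -0.97, -0.0], [0.001, -0.0, -1.0]]
wrist_force: [-0.1, 0.5, 0.7]
gripper_width: 0.007
time_s: 9.38
tcp_pos: [0.459, -0.1676, 0.1854]
ee_rot: [[0.996, 0.094, 0.001], [0.094, -0.996, -0.0], [0.0, 0.0, -1.0]]
wrist_force: [-0.8, 0.4, -0.3]
gripper_width: 0.003
t 9.38 z 0.1854 yaw c 90.2 pos c 90.5 r mm 36.0 F [-0.8  0.4 -0.3] Mz 0.01 j6 96.0
tool shift cm [0.03 0.   4.04]
```

Second stroke, c 90→290.

```bash
python3 -m handwheel '[[0,0,2,0,0],[0,0,1,0,0],[0,0,1,0,0],[-0.625,-0.055,0,10,0],[-0.625,-0.055,0,10,0],[-0.625,-0.055,0,10,0],[-0.625,-0.055,0,10,0],[-0.625,-0.055,0,10,0],[-0.625,-0.055,0,10,0],[-0.625,-0.055,0,10,0]]'; python3 go.py;  python3 -m handwheel '[[-0.625,-0.055,0,10,0],[-0.625,-0.055,0,10,0],[-0.625,-0.055,0,10,0],[-0.625,-0.055,0,10,0],[-0.625,-0.055,0,10,0],[-0.625,-0.055,0,10,0]]'; python3 go.py;  python3 -m handwheel '[[-0.625,-0.055,0,10,0],[-0.625,-0.055,0,10,0],[-0.625,-0.055,0,10,0],[-0.625,-0.055,0,10,0],[-0.625,-0.055,0,10,0],[-0.625,-0.055,0,10,0],[-0.625,-0.055,0,10,0],[0,0,0,0,0]]';python3 go.py 290 .145
```

```text
time_s: 10.62
tcp_pos: [0.4233, -0.1472, 0.1454]
ee_rot: [[0.424, -0.906, 0.001], [-0.906, -0.424, -0.0], [0.001, -0.001, -1.0]]
wrist_force: [1.0, -1.6, -0.3]
gripper_width: 0.007
t 10.62 z 0.1454 yaw c 160.5 pos c 160.2 r mm 36.0 F [ 1.  -1.6 -0.3] Mz -0.05 j6 23.0
time_s: 11.38
tcp_pos: [0.4254, -0.1113, 0.1452]
ee_rot: [[-0.573, -0.82, -0.001], [-0.82, 0.573, -0.0], [0.001, 0.001, -1.0]]
wrist_force: [-1.4, -1.9, -0.2]
gripper_width: 0.006
t 11.38 z 0.1452 yaw c 220.5 pos c 219.6 r mm 36.6 F [-1.4 -1.9 -0.2] Mz 0.01 j6 -42.0
time_s: 12.38
tcp_pos: [0.4647, -0.0969, 0.1451]
ee_rot: [[-0.968, 0.25, -0.0], [0.25, 0.968, -0.0], [0.0, -0.0, -1.0]]
wrist_force: [1.2, -0.3, 0.1]
gripper_width: 0.002
t 12.38 z 0.1451 yaw c 290.1 pos c 289.9 r mm 36.0 F [ 1.2 -0.3  0.1] Mz 0.0 j6 -112.0
tool shift cm [-0.    0.    0.01]
```

```bash
python3 -m handwheel '[[0,0,-2,0,0],[0,0,-2,0,0],[0.625,-0.055,0,-10,0],[0.625,-0.055,0,-10,0],[0.625,-0.055,0,-10,0],[0.625,-0.055,0,-10,0],[0.625,-0.055,0,-10,0],[0.625,-0.055,0,-10,0],[0.625,-0.055,0,-10,0],[0.625,-0.055,0,-10,0]]'; python3 -m handwheel '[[0.625,-0.055,0,-10,0],[0.625,-0.055,0,-10,0],[0.625,-0.055,0,-10,0],[0.625,-0.055,0,-10,0],[0.625,-0.055,0,-10,0],[0.625,-0.055,0,-10,0],[0.625,-0.055,0,-10,0],[0.625,-0.055,0,-10,0],[0.625,-0.055,0,-10,0],[0.625,-0.055,0,-10,0]]'; python3 -m handwheel '[[0.625,-0.055,0,-10,0],[0.625,-0.055,0,-10,0],[0,0,0,0,0]]';python3 go.py 90 .145
python3 - <<'E'
from h import *
a=cams.capture("side")[135:225,285:405,::-1]
cv2.imwrite("pics/f.png",cv2.resize(a,(800,600),interpolation=cv2.INTER_CUBIC))
E
```

```text
time_s: 13.62
tcp_pos: [0.4224, -0.117, 0.1854]
ee_rot: [[-0.408, -0.913, 0.0], [-0.913, 0.408, -0.0], [-0.0, -0.0, -1.0]]
wrist_force: [-0.5, 0.1, 0.3]
gripper_width: 0.007
time_s: 14.88
tcp_pos: [0.4464, -0.1668, 0.1853]
ee_rot: [[0.97, -0.243, 0.0], [-0.243, -0.97, -0.0], [0.0, 0.0, -1.0]]
wrist_force: [0.7, -0.5, -0.2]
gripper_width: 0.003
time_s: 15.25
tcp_pos: [0.459, -0.1676, 0.1852]
ee_rot: [[0.996, 0.095, 0.0], [0.095, -0.996, -0.0], [0.0, 0.0, -1.0]]
wrist_force: [-0.7, -0.4, 0.6]
gripper_width: 0.006
t 15.25 z 0.1852 yaw c 90.2 pos c 90.5 r mm 36.0 F [-0.7 -0.4  0.6] Mz -0.02 j6 96.0
tool shift cm [0.03 0.   4.02]
```

View pics/f.png

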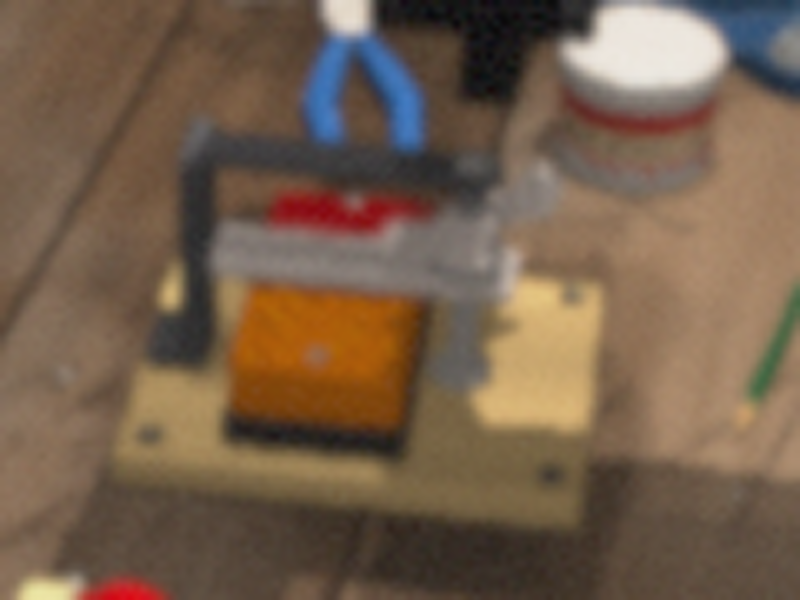

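The wing now points back-right at (530,190), about c=130, as predicted. Third stroke, slowing around c≈160 in case the stop is already there.

```bash
python3 -m handwheel '[[0,0,2,0,0],[0,0,1,0,0],[0,0,1,0,0],[-0.625,-0.055,0,10,0],[-0.625,-0.055,0,10,0],[-0.625,-0.055,0,10,0],[-0.625,-0.055,0,10,0],[-0.625,-0.055,0,10,0],[-0.313,-0.014,0,5,0]]'; python3 go.py;  python3 -m handwheel '[[-0.188,-0.005,0,3,0]]'; python3 -m handwheel '[[-0.188,-0.005,0,3,0]]'; python3 -m handwheel '[[-0.188,-0.005,0,3,0]]'; python3 -m handwheel '[[-0.188,-0.005,0,3,0]]';python3 -m handwheel '[[-0.188,-0.005,0,3,0]]';python3 go.py
```

```text
time_s: 16.42
tcp_pos: [0.4284, -0.1551, 0.1455]
ee_rot: [[0.646, -0.764, 0.001], [-0.764, -0.646, -0.0], [0.001, -0.001, -1.0]]
wrist_force: [0.2, -1.4, -0.0]
gripper_width: 0.005
t 16.43 z 0.1455 yaw c 145.4 pos c 145.1 r mm 36.0 F [ 0.2 -1.4 -0. ] Mz -0.03 j6 40.0
time_s: 16.55
tcp_pos: [0.4273, -0.1537, 0.1454]
ee_rot: [[0.606, -0.795, 0.001], [-0.795, -0.606, -0.0], [0.001, -0.001, -1.0]]
wrist_force: [0.1, -0.2, 0.1]
gripper_width: 0.006
time_s: 16.68
tcp_pos: [0.4263, -0.1522, 0.1454]
ee_rot: [[0.564, -0.826, 0.001], [-0.826, -0.564, -0.0], [0.001, -0.001, -1.0]]
wrist_force: [0.5, -0.3, -0.4]
gripper_width: 0.004
time_s: 16.8
tcp_pos: [0.4252, -0.1506, 0.1454]
ee_rot: [[0.52, -0.854, 0.001], [-0.854, -0.52, -0.0], [0.001, -0.001, -1.0]]
wrist_force: [1.4, -1.5, -1.1]
gripper_width: 0.007
time_s: 16.92
tcp_pos: [0.4243, -0.149, 0.1454]
ee_rot: [[0.474, -0.88, 0.001], [-0.88, -0.474, -0.0], [0.001, -0.001, -1.0]]
wrist_force: [-0.3, -1.7, 0.0]
gripper_width: 0.005
time_s: 17.05
tcp_pos: [0.4235, -0.1473, 0.1454]
ee_rot: [[0.428, -0.904, 0.001], [-0.904, -0.428, -0.0], [0.001, -0.001, -1.0]]
wrist_force: [0.1, -1.6, -1.7]
gripper_width: 0.007
t 17.05 z 0.1454 yaw c 160.3 pos c 159.9 r mm 35.9 F [ 0.1 -1.6 -1.7] Mz 0.01 j6 24.0
```

```bash
python3 -m handwheel '[[-0.188,-0.005,0,3,0],[-0.188,-0.005,0,3,0]]'; python3 -m handwheel '[[-0.188,-0.005,0,3,0],[-0.188,-0.005,0,3,0]]'; python3 -m handwheel '[[-0.188,-0.005,0,3,0],[-0.313,-0.014,0,5,0]]'; python3 go.py
```

```text
time_s: 17.3
tcp_pos: [0.422, -0.1439, 0.1454]
ee_rot: [[0.331, -0.944, 0.001], [-0.944, -0.331, -0.0], [0.001, -0.001, -1.0]]
wrist_force: [0.2, -1.4, 0.4]
gripper_width: 0.006
time_s: 17.55
tcp_pos: [0.4209, -0.1403, 0.1453]
ee_rot: [[0.23, -0.973, 0.001], [-0.973, -0.23, -0.0], [0.001, -0.001, -1.0]]
wrist_force: [1.2, -1.2, -1.5]
gripper_width: 0.004
time_s: 17.8
tcp_pos: [0.42, -0.1353, 0.1453]
ee_rot: [[0.091, -0.996, 0.001], [-0.996, -0.091, -0.0], [0.0, -0.001, -1.0]]
wrist_force: [0.2, -0.1, 0.1]
gripper_width: 0.002
t 17.8 z 0.1453 yaw c 180.4 pos c 180.0 r mm 36.0 F [ 0.2 -0.1  0.1] Mz -0.01 j6 2.0
```

Past c=180 with no stop, so the nut still had turns to go. I'll finish the stroke to 290, lift, return to 90 and descend.

```bash
python3 -m handwheel '[[-0.625,-0.055,0,10,0],[-0.625,-0.055,0,10,0],[-0.625,-0.055,0,10,0],[-0.625,-0.055,0,10,0],[-0.625,-0.055,0,10,0]]'; python3 go.py;  python3 -m handwheel '[[-0.625,-0.055,0,10,0],[-0.625,-0.055,0,10,0],[-0.625,-0.055,0,10,0],[-0.625,-0.055,0,10,0],[-0.625,-0.055,0,10,0],[-0.625,-0.055,0,10,0],[0,0,0,0,0]]';python3 go.py 290 .145
python3 -m handwheel '[[0,0,-2,0,0],[0,0,-2,0,0],[0.625,-0.055,0,-10,0],[0.625,-0.055,0,-10,0],[0.625,-0.055,0,-10,0],[0.625,-0.055,0,-10,0],[0.625,-0.055,0,-10,0],[0.625,-0.055,0,-10,0],[0.625,-0.055,0,-10,0],[0.625,-0.055,0,-10,0]]'; python3 -m handwheel '[[0.625,-0.055,0,-10,0],[0.625,-0.055,0,-10,0],[0.625,-0.055,0,-10,0],[0.625,-0.055,0,-10,0],[0.625,-0.055,0,-10,0],[0.625,-0.055,0,-10,0],[0.625,-0.055,0,-10,0],[0.625,-0.055,0,-10,0],[0.625,-0.055,0,-10,0],[0.625,-0.055,0,-10,0]]'; python3 -m handwheel '[[0.625,-0.055,0,-10,0],[0.625,-0.055,0,-10,0],[0,0,0,0,0]]';python3 go.py 90 .145
```

```text
time_s: 18.42
tcp_pos: [0.4293, -0.1065, 0.145]
ee_rot: [[-0.706, -0.708, -0.002], [-0.708, 0.706, -0.0], [0.001, 0.001, -1.0]]
wrist_force: [-1.5, -0.3, -0.6]
gripper_width: 0.001
t 18.43 z 0.145 yaw c 230.5 pos c 229.3 r mm 36.6 F [-1.5 -0.3 -0.6] Mz -0.0 j6 -52.0
time_s: 19.3
tcp_pos: [0.4648, -0.097, 0.145]
ee_rot: [[-0.968, 0.25, -0.0], [0.25, 0.968, -0.0], [0.0, -0.0, -1.0]]
wrist_force: [0.4, 0.1, -0.4]
gripper_width: 0.007
t 19.3 z 0.145 yaw c 290.1 pos c 290.0 r mm 36.0 F [ 0.4  0.1 -0.4] Mz 0.02 j6 -112.0
tool shift cm [0. 0. 0.]
time_s: 20.55
tcp_pos: [0.4225, -0.1171, 0.1853]
ee_rot: [[-0.408, -0.913, 0.0], [-0.913, 0.408, -0.0], [-0.0, -0.0, -1.0]]
wrist_force: [-0.3, -1.3, 0.2]
gripper_width: 0.008
time_s: 21.8
tcp_pos: [0.4465, -0.1669, 0.1853]
ee_rot: [[0.97, -0.243, 0.0], [-0.243, -0.97, -0.0], [0.0, 0.0, -1.0]]
wrist_force: [0.4, 0.4, -0.3]
gripper_width: 0.008
time_s: 22.18
tcp_pos: [0.4591, -0.1677, 0.1853]
ee_rot: [[0.995, 0.095, 0.0], [0.095, -0.995, -0.0], [0.0, 0.0, -1.0]]
wrist_force: [0.4, 0.7, 0.4]
gripper_width: 0.007
t 22.18 z 0.1853 yaw c 90.2 pos c 90.3 r mm 36.0 F [0.4 0.7 0.4] Mz -0.05 j6 96.0
tool shift cm [ 0.02 -0.01  4.03]
```

```bash
python3 -m handwheel '[[0,0,2,0,0],[0,0,1,0,0],[0,0,1,0,0],[-0.625,-0.055,0,10,0],[-0.625,-0.055,0,10,0],[-0.625,-0.055,0,10,0],[-0.625,-0.055,0,10,0],[-0.625,-0.055,0,10,0]]'; python3 go.py;  for i in 1; do python3 -m handwheel '[[-0.188,-0.005,0,3,0],[-0.188,-0.005,0,3,0]]'; python3 -m handwheel '[[-0.125,-0.002,0,2,0],[-0.125,-0.002,0,2,0]]'; python3 -m handwheel '[[-0.125,-0.002,0,2,0]]'; python3 -m handwheel '[[-0.125,-0.002,0,2,0]]'; python3 -m handwheel '[[-0.125,-0.002,0,2,0]]';  done | grep -E "time|force"; python3 go.py
```

```text
time_s: 23.18
tcp_pos: [0.4308, -0.1575, 0.1454]
ee_rot: [[0.708, -0.706, 0.002], [-0.706, -0.708, -0.0], [0.001, -0.001, -1.0]]
wrist_force: [1.6, -1.1, 0.8]
gripper_width: 0.008
t 23.18 z 0.1454 yaw c 140.5 pos c 139.8 r mm 35.9 F [ 1.6 -1.1  0.8] Mz -0.03 j6 45.0
time_s: 23.42
wrist_force: [-0.7, -0.8, -0.7]
time_s: 23.68
wrist_force: [1.3, -0.7, 0.6]
time_s: 23.8
wrist_force: [1.9, -6.1, -1.5]
time_s: 23.92
wrist_force: [2.5, -10.5, -2.8]
time_s: 24.05
wrist_force: [2.8, -14.8, -2.9]
t 24.05 z 0.1456 yaw c 156.2 pos c 153.6 r mm 36.3 F [  2.8 -14.8  -2.9] Mz -0.1 j6 28.0
```

At c≈154 the force rises steadily to 15 N, so the stop is reached. I'll back off, lift, retreat and look.

```bash
python3 -m handwheel '[[0.4,-0.01,0,-5,0],[0.6,-0.055,0,-10,0],[0,0,-4,0,0],[0,0,-5,0,0],[0,6,-4,0,0],[0,6,0,0,0],[0,6,0,0,0],[0,6,0,0,0],[0,6,0,0,0],[0,0,0,0,0]]'; python3 go.py
python3 - <<'E'
from h import *
import pickle
J=pickle.load(open("J.pkl","rb"));rows=[]
A={n:np.mean([cams.capture(n)[:,:,::-1].astype(float) for _ in range(2)],0) for n in P}
for n in P: cv2.imwrite(f"pics/{n}1.png",A[n])
for n in("side","top"):
  row=[]
  for k in"LR":
    d=np.linalg.norm(tow(J[k],[0,0,.08])[0]-P[n]["origin"])
    c=proj(n,tow(J[k],[-.015,0,.08]))[0];K=400/(P[n]["fx"]*.11/d)
    M=np.array([[K,0,200-K*c[0]],[0,K,150-K*c[1]]])
    row.append(cv2.warpAffine(A[n],M,(400,300),flags=cv2.INTER_CUBIC).clip(0,255).astype(np.uint8))
  rows.append(np.hstack(row))
cv2.imwrite("pics/z2.png",np.vstack(rows))
E
```

```text
time_s: 25.3
tcp_pos: [0.2185, -0.3634, 0.2695]
ee_rot: [[0.694, -0.72, -0.001], [-0.72, -0.694, 0.001], [-0.002, -0.0, -1.0]]
wrist_force: [0.9, 0.7, -0.1]
gripper_width: 0.007
t 25.3 z 0.2695 yaw c 141.7 pos c 141.3 r mm 331.6 F [ 0.9  0.7 -0.1] Mz 0.06 j6 81.0[ WARN:0@5.616] global loadsave.cpp:1063 imwrite_ Unsupported depth image for selected encoder is fallbacked to CV_8U.
```

View pics/z2.png

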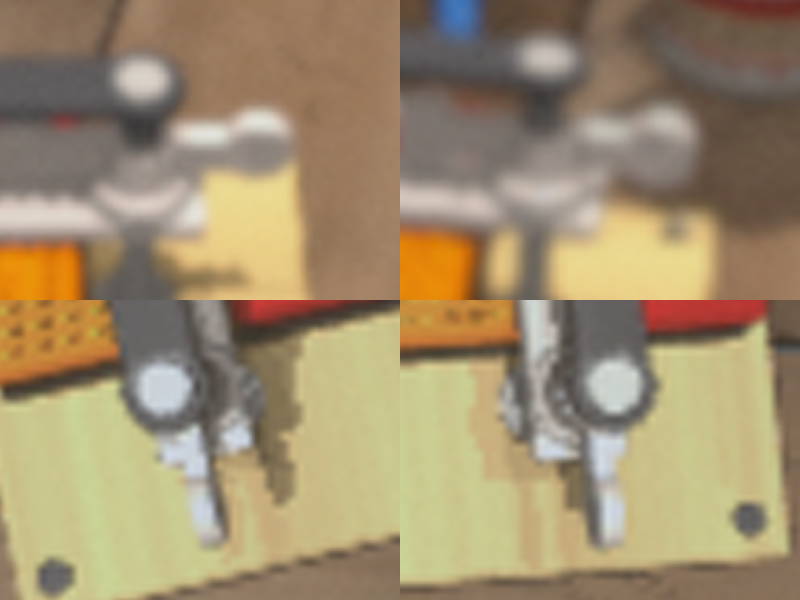

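View pics/top1.png

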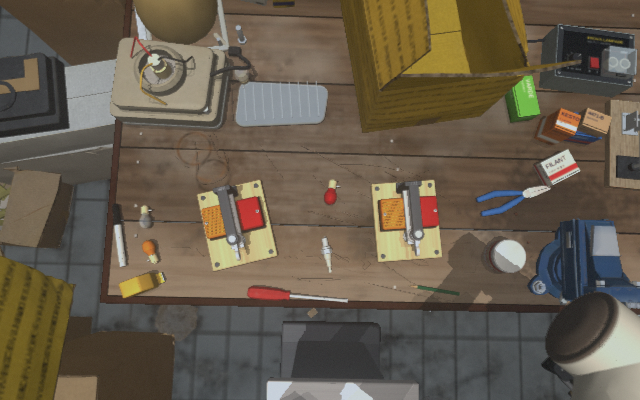

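```bash
python3 -c "
from station import job;print(job.finish_job())"
```

```text
the job is handed in; nothing more can be done
None
```

The loose nut was the one on the right jig. It is now fully home on its washer, and I handed the job in at about 25 s.

**How it was done:** I pushed the wings round clockwise with the shut fingertips, without gripping, in four strokes totalling about 1.5 turns. On the last stroke the force rose steadily to about 15 N with the wings in line with the jig, which is the solid stop. I then backed off, lifted and took the hand well clear.

**Last checks:**
- **Right nut:** in the side view its hub now sits down on the strap like the left one, roughly 5–7 mm lower than before. In the top view its wings lie along the jig.
- **Everything else:** the left nut, the spark plug and the bulb look unmoved in the final pictures, and the wrist reads no contact.
- **Disagreements:** no check failed. The height is only a blurry-image estimate, so the stop force and the wing direction are the stronger evidence.

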